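Set out the amber samples for the mass spectrometer

ROBOT

A 7-joint arm with a two-finger parallel gripper is mounted at the origin on the work surface. World frame = base frame: x ahead of the robot, y to its left, z up, the work surface at z = 0. Lengths are in m, angles in rad, forces in N, time in s.
With the tool pointing down it reaches from about 0.4 to 0.85 m from the base axis. Payload 10.4 kg.
Tool frame: the origin (TCP) lies on the mounting face of the last link; the fingertips stand r.tips_ahead ahead of it and the grasp point (between the pads) lies 164 mm ahead of it (r.tips_ahead is the distance from the TCP to the fingertips, in m); z points along the fingers, y is the line along which they close (so a half turn about z gives the same grasp; the last joint's range is limited). The gripper opens to 87 mm and grips with 3 to 60 N. Pads are 19 mm wide; open, the fingers measure 117 mm over their backs; the gripper's body (75 mm by 190 mm) begins 51 mm behind the grasp point.
Start: joints at [1.142, 0.332, -0.065, 1.46, 0.022, 1.35, -0.088], TCP at [0.247, -0.574, 0.405] pointing down, gripper open.
Joint ranges: [-2.6, 2.6], [-0.5, 2.12], [-1.47, 1.34], [0.16, 2.42], [-1.27, 4.41], [0.06, 2.06], [-2.6, 2.6]. Speed limits (rad/s): [2.22, 2.22, 2.79, 2.79, 3.14, 3.14, 3.14].

INTERFACE

Orientations are given as a unit quaternion [x, y, z, w].
In Python, from bench import telemetry, imaging, job, r gives the robot as it stands.
- The arm moves only by the tool move_arm, never from a script. Its argument "steps" is a list of rows, each an object of numbers: "dx", "dy", "dz": the shift along the tool's x, y, z in cm; "spin": the turn about the tool's z in rad. In form: [{"dx": .., "dy": .., "dz": .., "spin": ..}, ...]. A call has 1 to 12 rows; each row shifts and turns the commanded pose from where the row before left it, along the tool's axes as they then stand; what a row does not reach is not made up. A row lasts 1/10 s, in which the tool goes at most 50 mm and 8.59 degrees, less where a joint would pass 70% of its speed; a pose out of reach is approached as far as the arm can. A call with a gripper value outside its range is refused whole. "claw" is the finger opening in cm, from 0 to 8.7, set as the call begins (left out, the last holds). The fingers move at their own pace and stop on an object; "squeeze" is the grip in N (left out, the last holds). Time passes only in rows, so rows that do not move let the fingers close. It gives the time, the measured TCP pose, the force, the opening and the grip force at its end, in the units of the state.
- telemetry.read_state(): the state, without advancing time (a new reading comes with each control period).
- imaging.camera(name): name is "side" or "top" or "wrist"; returns a dict with "img" (420x560x3 uint8, red, green, blue), "camera_matrix" (3x3 intrinsics, pixels), "R" (3x3) and "t" (3): a world point X has camera coordinates R X + t. Camera axes: x right, y down, z forward; pixel columns grow to the right and rows downward; lengths in m; the calibration is good to about 2 mm. A picture is of the moment at which its call begins. There is no depth.
- job.close_job(): hands the job in; it is judged then, once.
The state is a dict: "time": time; "joint_positions": joint angles; "joint_vel": joint speeds; "joint_torque": joint torques, N m; "ee_pos": TCP position; "eef_rot": TCP orientation; "ft_force": force on the tool from outside, world axes, zero at the start; "torque": the same for the moment, N m; "width": finger opening in m; "grip_force": force on a finger pad.
Only numpy, scipy, OpenCV 4.12 (cv2) and the standard library are available. Lean on these libraries where they do the work, as an engineer would, in place of code of your own. Each camera call takes 0.05 s, during which the arm holds its last target. There are 200 camera calls.

TASK

Set out the samples for the mass spectrometer: stand each of the four amber-brown glass bottles in the round holder of the same colour as its cap, upright and flat on the floor of the holder's recess. Leave the two white plastic bottles where they stand, whatever the colour of their caps, and do not let any bottle tip over on the way.

Things in the scene. Friction and masses are not known exactly. Their poses are not given: they have to be found in the camera images.
- amber_blue: Small AMBER-BROWN glass sample bottle with a blue cap: straight wall 36 mm in diameter up to z = 55 mm, then a sloping shoulder to a flat blue cap 26 mm in diameter from z = 66 to 84 mm (the top). About 70 g, loose, standing upright on the bench; round, so yaw does not matter. Origin: centre of its underside, z up.
- amber_yellow: Small AMBER-BROWN glass sample bottle with a yellow cap: straight wall 36 mm in diameter up to z = 55 mm, then a sloping shoulder to a flat yellow cap 26 mm in diameter from z = 66 to 84 mm (the top). About 70 g, loose, standing upright on the bench; round, so yaw does not matter. Origin: centre of its underside, z up.
- amber_red: Small AMBER-BROWN glass sample bottle with a red cap: straight wall 36 mm in diameter up to z = 55 mm, then a sloping shoulder to a flat red cap 26 mm in diameter from z = 66 to 84 mm (the top). About 70 g, loose, standing upright on the bench; round, so yaw does not matter. Origin: centre of its underside, z up.
- amber_green: Small AMBER-BROWN glass sample bottle with a green cap: straight wall 36 mm in diameter up to z = 55 mm, then a sloping shoulder to a flat green cap 26 mm in diameter from z = 66 to 84 mm (the top). About 70 g, loose, standing upright on the bench; round, so yaw does not matter. Origin: centre of its underside, z up.
- holder_blue: Holder for one bottle: a round blue plastic dish fixed to the bench, 70 mm in outer diameter, rim 10 mm high and 5 mm thick, with a flat recess 60 mm across whose floor is 4 mm above the bench. Origin: centre of its underside, on the bench, z up.
- holder_yellow: Holder for one bottle: a round yellow plastic dish fixed to the bench, 70 mm in outer diameter, rim 10 mm high and 5 mm thick, with a flat recess 60 mm across whose floor is 4 mm above the bench. Origin: centre of its underside, on the bench, z up.
- holder_red: Holder for one bottle: a round red plastic dish fixed to the bench, 70 mm in outer diameter, rim 10 mm high and 5 mm thick, with a flat recess 60 mm across whose floor is 4 mm above the bench. Origin: centre of its underside, on the bench, z up.
- holder_green: Holder for one bottle: a round green plastic dish fixed to the bench, 70 mm in outer diameter, rim 10 mm high and 5 mm thick, with a flat recess 60 mm across whose floor is 4 mm above the bench. Origin: centre of its underside, on the bench, z up.
- white_blue: WHITE plastic bottle with a blue cap, a bystander to be left alone; same form as the amber ones: straight wall 36 mm in diameter up to z = 55 mm, then a sloping shoulder to a flat blue cap 26 mm in diameter from z = 66 to 84 mm (the top). About 70 g, loose, standing upright on the bench; round, so yaw does not matter. Origin: centre of its underside, z up.
- white_green: WHITE plastic bottle with a green cap, a bystander to be left alone; same form as the amber ones: straight wall 36 mm in diameter up to z = 55 mm, then a sloping shoulder to a flat green cap 26 mm in diameter from z = 66 to 84 mm (the top). About 70 g, loose, standing upright on the bench; round, so yaw does not matter. Origin: centre of its underside, z up.
Mind the look-alikes: they are no part of the job. What is shaped like the amber_red but purple is not meant.

How it is judged:
By the outcome, as a careful person would: the job done as asked, in the order asked, and still so for the second after the job is handed in, with the robot touching nothing.
It also fails if it takes over 104 s, if anything falls off the work surface, if the arm or the gripper's body presses on something with over 40 N, if the wrist force passes 120 N, or if a joint passes its speed limit or range.

## Working session

There is one attempt and no reset: what is moved stays moved. The work goes in short steps, Python scripts to look and compute and a tool call to move; the robot and the scene stay as the last step left them, time stands still between calls to the robot, and variables do not carry over. Pictures are saved under pics/ and viewed, at most 14 in all, crops included, and the job is handed in when it is done.

Besides the shell and the picture viewer there is one more tool, called after "Request:" by a JSON object that holds its "api" and its "payload", one argument or row to a line. move_arm: Moves the arm, as the interface text tells. Its arguments: {"type":"object","properties":{"steps":{"type":"array","items":{"type":"object","properties":{"dx":{"type":"number"},"dy":{"type":"number"},"dz":{"type":"number"},"spin":{"type":"number"}}}},"claw":{"type":"number"},"squeeze":{"type":"number"}},"required":["steps"]}

```bash
mkdir -p pics; python3 - <<'E'
from bench import telemetry, imaging, r
import cv2,numpy as np
s=telemetry.read_state();print(s['time'],s['ee_pos'],s['eef_rot'],s['width'],r.tips_ahead)
for n in('top','side'):
    c=imaging.camera(n);cv2.imwrite(f'pics/{n}0.png',c['img'][:,:,::-1]);np.savez(f'{n}0.npz',**{k:c[k] for k in('img','camera_matrix','R','t')})
    print(n,(-c['R'].T@c['t']).round(3),c['R'].round(2).tolist())
E
```

```text
0.0 [ 0.24667336 -0.57411861  0.40393483] [ 9.79480300e-01  2.01538614e-01 -1.94868294e-04 -7.00577774e-04] 0.08690541594213265 0.1822
top [0.381 0.018 1.166] [[0.03, -1.0, 0.02], [-0.99, -0.03, -0.14], [0.15, -0.02, -0.99]]
side [0.148 0.511 0.843] [[-0.81, -0.58, -0.0], [-0.46, 0.65, -0.6], [0.35, -0.49, -0.8]]
```

View pics/top0.png

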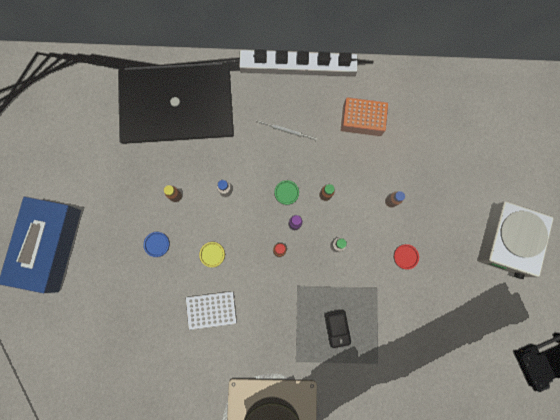

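View pics/side0.png

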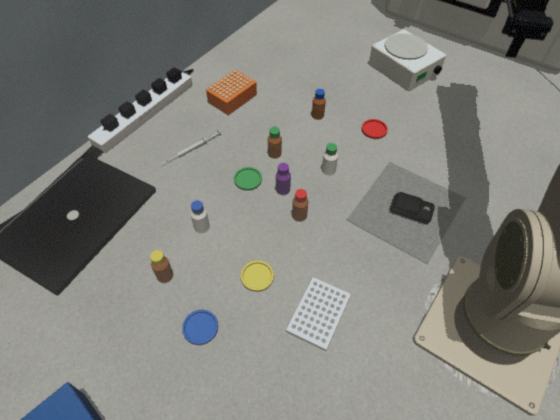

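The top view shows amber bottles with caps yellow (172,190), green (328,188), blue (398,196) and red (280,248). White bottles are at (224,185) with a blue cap and (340,244) with a green cap. The purple look-alike is at (296,221), next to red. Holders: green (287,192), blue (157,244), yellow (212,254), red (405,257). The side view agrees: amber blue at (319,100), red (300,205), green (275,143), yellow (161,266), and purple at (284,178).

```bash
cat > loc.py <<'E'
import cv2,numpy as np
HUE=dict(red=(174,6),yellow=(22,34),green=(45,85),blue=(104,124),purple=(130,160))
def blob(img,col,seed,rad=16,smin=130,vmin=60):
    h=cv2.cvtColor(img,cv2.COLOR_RGB2HSV);H,S,V=h[...,0],h[...,1],h[...,2]
    a,b=HUE[col];m=((H>=a)&(H<=b)) if a<b else ((H>=a)|(H<=b))
    m=m&(S>smin)&(V>vmin);k=np.zeros(m.shape,np.uint8);cv2.circle(k,seed,rad,1,-1)
    n,l,st,c=cv2.connectedComponentsWithStats((m&(k>0)).astype(np.uint8))
    i=1+np.argmax(st[1:,4]);
    pts=np.argwhere(l==i)[:,::-1].astype(np.int32);hull=cv2.convexHull(pts);M=cv2.moments(hull)
    return np.array([M['m10']/M['m00'],M['m01']/M['m00']]),st[i]
def ray(c,p):
    d=c['R'].T@np.linalg.inv(c['camera_matrix'])@np.r_[p,1];return -c['R'].T@c['t'],d
def plane(c,p,z):
    o,d=ray(c,p);return o+d*(z-o[2])/d[2]
def tri(c1,p1,c2,p2):
    P=[c['camera_matrix']@np.c_[c['R'],c['t']] for c in(c1,c2)]
    X=cv2.triangulatePoints(P[0],P[1],p1.reshape(2,1),p2.reshape(2,1))[:,0];return X[:3]/X[3]
E
python3 - <<'E'
from loc import *
T=np.load('top0.npz');S=np.load('side0.npz')
T={k:T[k] for k in T};S={k:S[k] for k in S}
for n,col,a,b in [('aY','yellow',(170,190),(158,258)),('aG','green',(328,188),(275,132)),('aB','blue',(399,196),(320,94)),('aR','red',(280,248),(301,196)),('wB','blue',(223,185),(198,208)),('wG','green',(341,244),(332,150)),('purple','purple',(296,221),(284,170))]:
    p,s1=blob(T['img'],col,a,12,110);q,s2=blob(S['img'],col,b,12,110)
    print(n,s1,s2,tri(T,p,S,q).round(4),plane(T,p,.080).round(4),plane(S,q,.076).round(4))
for n,col,a,b in [('hG','green',(287,192),(248,178)),('hB','blue',(157,244),(200,327)),('hY','yellow',(212,254),(257,276)),('hR','red',(405,257),(375,129))]:
    p,s1=blob(T['img'],col,a,20,110);q,s2=blob(S['img'],col,b,26,110)
    print(n,s1,s2,plane(T,p,.01).round(4),plane(S,q,.01).round(4))
cv2.imwrite('pics/crop.png',cv2.resize(T['img'][165:275,140:430,::-1],None,fx=2.7,fy=2.7,interpolation=cv2.INTER_CUBIC))
E
```

```text
aY [164 186  10  10  77] [151 251  13  14 141] [0.6001 0.286  0.0759] [0.5998 0.2854 0.08  ] [0.5994 0.2858 0.076 ]
aG [325 186   9   7  18] [270 127   9   8  52] [ 0.6145 -0.1337  0.0809] [ 0.6149 -0.1337  0.08  ] [ 0.6173 -0.138   0.076 ]
aB [396 196   8   4  15] [316  89   9  10  72] [ 0.6011 -0.3238  0.0747] [ 0.599  -0.3227  0.08  ] [ 0.6013 -0.322   0.076 ]
aR [275 243  10  11  87] [295 189  12  13 123] [ 0.4553 -0.0091  0.0739] [ 0.4557 -0.0085  0.08  ] [ 0.4538 -0.008   0.076 ]
wB [218 180   9  10  66] [191 201  11   9  79] [0.6191 0.1461 0.0801] [0.6191 0.1461 0.08  ] [0.6216 0.1441 0.076 ]
wG [342 240   4   5  10] [327 144   9   9  58] [ 0.477  -0.1763  0.0682] [ 0.4765 -0.174   0.08  ] [ 0.4733 -0.1696  0.076 ]
purple [299 217   2   4   5] [279 164   9   7  56] [ 0.537  -0.0601  0.0658] [ 0.5353 -0.0589  0.08  ] [ 0.5315 -0.0528  0.076 ]
hG [275 191  24  13  83] [235 168  26  20 391] [ 0.606  -0.0264  0.01  ] [ 0.6155 -0.0226  0.01  ]
hB [144 232  25  25 482] [183 310  35  34 927] [0.4631 0.3271 0.01  ] [0.4608 0.3296 0.01  ]
hY [199 242  26  25 495] [241 261  32  30 757] [0.4397 0.1744 0.01  ] [0.4374 0.1776 0.01  ]
hR [394 244  25  25 489] [362 119  26  20 392] [ 0.4481 -0.3599  0.01  ] [ 0.4446 -0.3554  0.01  ]
```

View pics/crop.png

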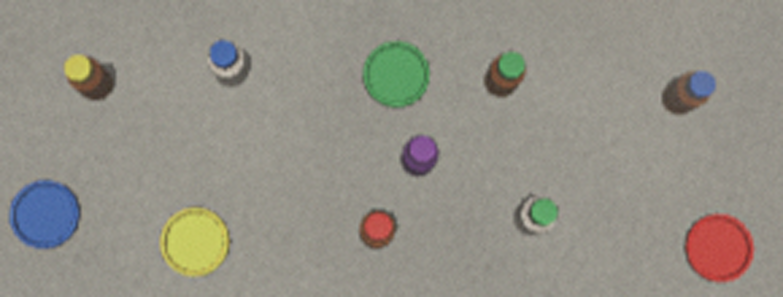

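The crop shows four amber-walled bottles: yellow (78,68), green (512,66), blue (702,84) and red (378,226). The white-walled ones are at (223,52) and (543,211), and purple, not wanted, is at (422,151). Next I remeasure the paler colours with a looser mask.

```bash
python3 - <<'E'
from loc import *
T=np.load('top0.npz');S=np.load('side0.npz')
T={k:T[k] for k in T};S={k:S[k] for k in S}
for n,col,a,b in [('aG','green',(328,188),(275,132)),('aB','blue',(399,196),(320,94)),('wB','blue',(223,185),(198,208)),('wG','green',(341,244),(332,150)),('purple','purple',(296,221),(284,170))]:
    p,s1=blob(T['img'],col,a,12,75);q,s2=blob(S['img'],col,b,12,75)
    print(n,s1,s2,tri(T,p,S,q).round(4),plane(T,p,.080).round(4),plane(S,q,.076).round(4))
p,s1=blob(T['img'],'green',(287,192),20,75);q,s2=blob(S['img'],'green',(248,178),26,75)
print(s1,s2,plane(T,p,.01).round(4),plane(S,q,.01).round(4))
E
```

```text
aG [325 185   9   9  72] [270 127   9  11  84] [ 0.6171 -0.1364  0.0734] [ 0.6161 -0.1352  0.08  ] [ 0.6151 -0.1343  0.076 ]
aB [396 192   9   9  64] [315  89  10  10  80] [ 0.6043 -0.3259  0.0717] [ 0.6031 -0.323   0.08  ] [ 0.6013 -0.3213  0.076 ]
wB [218 180  10  10  76] [191 201  12  12 116] [0.6197 0.146  0.0754] [0.6193 0.1459 0.08  ] [0.6187 0.146  0.076 ]
wG [337 239   9   9  69] [327 143  10  12  93] [ 0.4736 -0.1688  0.0741] [ 0.4738 -0.1674  0.08  ] [ 0.4721 -0.1674  0.076 ]
purple [290 216  12  13 115] [277 163  13  20 196] [ 0.5285 -0.0492  0.0622] [ 0.5258 -0.0483  0.08  ] [ 0.522  -0.0392  0.076 ]
[275 181  24  24 459] [234 167  28  23 486] [ 0.6182 -0.0257  0.01  ] [ 0.6155 -0.0222  0.01  ]
```

Request:
{"api": "move_arm", "payload": {
  "steps": [
    {"spin": 0.135},
    {"spin": 0.135},
    {"spin": 0.136},
    {"dx": 3.9,"dy": -2.8},
    {"dx": 3.9,"dy": -2.8},
    {"dx": 3.9,"dy": -2.8},
    {"dx": 3.9,"dy": -2.8},
    {"dx": 4,"dy": -2.8},
    {"dx": 4,"dy": -2.8},
    {"dx": 4,"dy": -2.8},
    {"dx": 4,"dy": -2.8},
    {"dx": 3.9,"dy": -2.8}
  ],
  "claw": 8.7
}}

```text
$.steps[0]: bad value
```

```bash
python3 - <<'E'
from bench import telemetry, imaging, r
import cv2,numpy as np
from loc import *
c=imaging.camera('wrist');cv2.imwrite('pics/w1.png',c['img'][:,:,::-1])
s=telemetry.read_state();print(s['time'],s['ee_pos'],s['eef_rot'],s['joint_positions'])
h=cv2.cvtColor(c['img'],cv2.COLOR_RGB2HSV)
m=((h[...,0]>104)&(h[...,0]<124)&(h[...,1]>75)&(h[...,2]>50)).astype(np.uint8)
n,l,st,ce=cv2.connectedComponentsWithStats(m)
for i in range(1,n):
    if st[i,4]>150: print(st[i],ce[i].round(1),plane(c,ce[i],.082).round(4))
E
```

```text
0.15 [ 0.24670929 -0.57415578  0.40417007] [ 9.79482750e-01  2.01527398e-01 -1.07723018e-04 -4.88542847e-04] [ 1.1424074   0.33270812 -0.06473386  1.46070279  0.02158416  1.34987662
 -0.08849923]
```

View pics/w1.png

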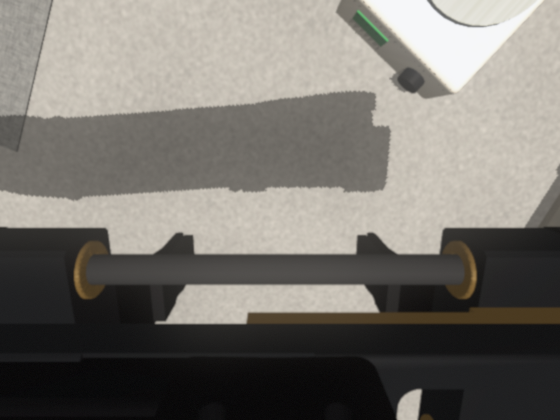

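The move was refused because every row needs all four keys. The picture, still at the start pose, shows the fingers at (175,270) and (375,270) and the scale at upper right.

Request:
{"api": "move_arm", "payload": {
  "steps": [
    {"dx": 0,"dy": 0,"dz": 0,"spin": 0.135},
    {"dx": 0,"dy": 0,"dz": 0,"spin": 0.135},
    {"dx": 0,"dy": 0,"dz": 0,"spin": 0.136},
    {"dx": 3.9,"dy": -2.8,"dz": 0,"spin": 0},
    {"dx": 3.9,"dy": -2.8,"dz": 0,"spin": 0},
    {"dx": 3.9,"dy": -2.8,"dz": 0,"spin": 0},
    {"dx": 3.9,"dy": -2.8,"dz": 0,"spin": 0},
    {"dx": 3.9,"dy": -2.8,"dz": 0,"spin": 0},
    {"dx": 3.9,"dy": -2.8,"dz": 0,"spin": 0},
    {"dx": 3.9,"dy": -2.8,"dz": 0,"spin": 0},
    {"dx": 2,"dy": -2.8,"dz": 0,"spin": 0},
    {"dx": 0,"dy": 0,"dz": 0,"spin": 0}
  ],
  "claw": 8.7,
  "squeeze": 20
}}

```text
time: 1.35
ee_pos: [0.5436, -0.3445, 0.4042]
eef_rot: [1.0, 0.004, 0.001, -0.002]
ft_force: [-0.0, 0.1, -0.8]
width: 0.087
grip_force: 0.0
```

```bash
cat > wr.py <<'E'
import sys
from bench import telemetry, imaging, r
from loc import *
col,name,z=sys.argv[1],sys.argv[2],float(sys.argv[3])
c=imaging.camera('wrist');cv2.imwrite(f'pics/{name}.png',c['img'][:,:,::-1])
s=telemetry.read_state();print(s['time'],s['ee_pos'],s['eef_rot'],s['joint_positions'].round(2))
h=cv2.cvtColor(c['img'],cv2.COLOR_RGB2HSV);a,b=HUE[col];H=h[...,0]
m=((H>=a)&(H<=b)) if a<b else ((H>=a)|(H<=b))
m=(m&(h[...,1]>90)&(h[...,2]>60)).astype(np.uint8)
n,l,st,ce=cv2.connectedComponentsWithStats(m)
for i in range(1,n):
    if st[i,4]>200: print(st[i],ce[i].round(1),plane(c,ce[i],z).round(4))
E
python3 wr.py blue w2 .082
```

```text
1.4 [ 0.54157739 -0.34749244  0.4042394 ] [ 9.99996554e-01  2.51667397e-03 -4.73823097e-05 -7.45107223e-04] [ 0.64  0.38 -0.19  1.4   0.07  1.37 -1.11]
[239 121  27  26 551] [251.9 133.3] [ 0.6024 -0.3219  0.082 ]
```

Request:
{"api": "move_arm", "payload": {
  "steps": [
    {"dx": 3.1,"dy": -1.4,"dz": 0,"spin": 0},
    {"dx": 3.1,"dy": -1.4,"dz": 0,"spin": 0},
    {"dx": 0,"dy": 0,"dz": 0,"spin": 0},
    {"dx": 0,"dy": 0,"dz": 4,"spin": 0},
    {"dx": 0,"dy": 0,"dz": 4,"spin": 0},
    {"dx": 0,"dy": 0,"dz": 4,"spin": 0},
    {"dx": 0,"dy": 0,"dz": 3,"spin": 0},
    {"dx": 0,"dy": 0,"dz": 0,"spin": 0},
    {"dx": 0,"dy": 0,"dz": 0,"spin": 0},
    {"dx": 0,"dy": 0,"dz": 0,"spin": 0}
  ]
}}

```text
time: 2.4
ee_pos: [0.6021, -0.3233, 0.2574]
eef_rot: [1.0, -0.001, 0.001, 0.001]
ft_force: [-0.5, -0.4, -0.0]
width: 0.087
grip_force: 0.0
```

Request:
{"api": "move_arm", "payload": {
  "steps": [
    {"dx": 0,"dy": 0,"dz": 2.5,"spin": 0},
    {"dx": 0,"dy": 0,"dz": 2.5,"spin": 0},
    {"dx": 0,"dy": 0,"dz": 0,"spin": 0},
    {"dx": 0,"dy": 0,"dz": 0,"spin": 0},
    {"dx": 0,"dy": 0,"dz": 0,"spin": 0}
  ]
}}

```text
time: 2.9
ee_pos: [0.6026, -0.3227, 0.2073]
eef_rot: [1.0, -0.0, 0.002, 0.001]
ft_force: [-0.3, 0.5, 0.2]
width: 0.0875
grip_force: 0.0
```

Request:
{"api": "move_arm", "payload": {
  "steps": [
    {"dx": 0,"dy": 0,"dz": 0,"spin": 0},
    {"dx": 0,"dy": 0,"dz": 0,"spin": 0},
    {"dx": 0,"dy": 0,"dz": 0,"spin": 0},
    {"dx": 0,"dy": 0,"dz": 0,"spin": 0},
    {"dx": 0,"dy": 0,"dz": 0,"spin": 0},
    {"dx": 0,"dy": 0,"dz": 0,"spin": 0},
    {"dx": 0,"dy": 0,"dz": 0,"spin": 0},
    {"dx": 0,"dy": 0,"dz": 0,"spin": 0}
  ],
  "claw": 2.5,
  "squeeze": 20
}}

```text
time: 3.7
ee_pos: [0.6018, -0.3223, 0.2047]
eef_rot: [1.0, -0.0, -0.0, -0.0]
ft_force: [0.2, -0.1, -0.1]
width: 0.0354
grip_force: 20.0
```

Request:
{"api": "move_arm", "payload": {
  "steps": [
    {"dx": 0,"dy": 0,"dz": -2,"spin": 0},
    {"dx": 0,"dy": 0,"dz": -3.5,"spin": 0},
    {"dx": 0,"dy": 0,"dz": -4,"spin": 0},
    {"dx": 0,"dy": 0,"dz": -3.5,"spin": 0},
    {"dx": -0.5,"dy": -2,"dz": 0,"spin": 0},
    {"dx": -0.5,"dy": -3,"dz": 0,"spin": 0},
    {"dx": -1,"dy": -4,"dz": 0,"spin": 0},
    {"dx": -1,"dy": -4,"dz": 0,"spin": 0},
    {"dx": -1,"dy": -4,"dz": 0,"spin": 0},
    {"dx": -1,"dy": -4,"dz": 0,"spin": 0},
    {"dx": -1,"dy": -4,"dz": 0,"spin": 0},
    {"dx": -1,"dy": -4,"dz": 0,"spin": 0}
  ]
}}

```text
time: 4.9
ee_pos: [0.5311, -0.0307, 0.3348]
eef_rot: [1.0, -0.0, 0.0, 0.0]
ft_force: [0.9, -0.5, -1.3]
width: 0.0357
grip_force: 20.0
```

Request:
{"api": "move_arm", "payload": {
  "steps": [
    {"dx": -1,"dy": -4,"dz": 0,"spin": 0},
    {"dx": -1,"dy": -4,"dz": 0,"spin": 0},
    {"dx": -1,"dy": -4,"dz": 0,"spin": 0},
    {"dx": -1,"dy": -4,"dz": 0,"spin": 0},
    {"dx": -1,"dy": -4,"dz": 0,"spin": 0},
    {"dx": -1,"dy": -4,"dz": 0,"spin": 0},
    {"dx": -0.5,"dy": -4,"dz": 0,"spin": 0},
    {"dx": -0.5,"dy": -3.5,"dz": 0,"spin": 0},
    {"dx": 0,"dy": -2.5,"dz": 0,"spin": 0},
    {"dx": 0,"dy": -2,"dz": 0,"spin": 0},
    {"dx": 0,"dy": 0,"dz": 0,"spin": 0},
    {"dx": 0,"dy": 0,"dz": 0,"spin": 0}
  ]
}}

```text
time: 6.1
ee_pos: [0.4619, 0.3276, 0.3345]
eef_rot: [1.0, 0.0, -0.0, 0.0]
ft_force: [-0.7, -0.2, -0.3]
width: 0.0353
grip_force: 20.0
```

```bash
python3 wr.py blue w3 .01
```

```text
6.15 [0.46211929 0.3269347  0.33450864] [ 9.99999832e-01 -4.04627529e-04 -8.42622111e-05  4.05538841e-04] [-0.19  0.31 -0.6   1.69  0.19  1.2  -2.41]
[   0  115   36  138 2734] [ 12.3 187.4] [0.469  0.5801 0.01  ]
[ 239  159   71   61 3254] [274.  188.5] [0.4684 0.3279 0.01  ]
[ 241  284   69   28 1753] [274.9 298.3] [0.3507 0.3269 0.01  ]
[ 24 286  18  36 469] [ 33.8 300.2] [0.348  0.5813 0.01  ]
```

View pics/w3.png

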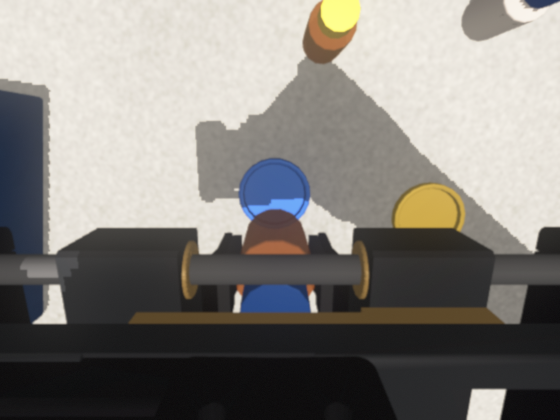

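The wrist view shows the blue holder centred at about (274,192), with the held bottle (275,240) straight in line with it. Lowering now.

Request:
{"api": "move_arm", "payload": {
  "steps": [
    {"dx": 0,"dy": 0.0,"dz": 3,"spin": 0},
    {"dx": 0,"dy": 0,"dz": 4,"spin": 0},
    {"dx": 0,"dy": 0,"dz": 3,"spin": 0},
    {"dx": 0,"dy": 0,"dz": 1.5,"spin": 0},
    {"dx": 0,"dy": 0,"dz": 1,"spin": 0},
    {"dx": 0,"dy": 0,"dz": 0,"spin": 0},
    {"dx": 0,"dy": 0,"dz": 0,"spin": 0},
    {"dx": 0,"dy": 0,"dz": 0,"spin": 0},
    {"dx": 0,"dy": 0,"dz": 0,"spin": 0}
  ]
}}

```text
time: 7.05
ee_pos: [0.4622, 0.3279, 0.2106]
eef_rot: [1.0, -0.0, 0.001, -0.0]
ft_force: [-0.6, 0.3, -1.5]
width: 0.0355
grip_force: 20.0
```

Request:
{"api": "move_arm", "payload": {
  "steps": [
    {"dx": 0,"dy": 0,"dz": 0,"spin": 0},
    {"dx": 0,"dy": 0,"dz": 0,"spin": 0},
    {"dx": 0,"dy": 0,"dz": 0,"spin": 0},
    {"dx": 0,"dy": 0,"dz": 0,"spin": 0},
    {"dx": 0,"dy": 0,"dz": 0,"spin": 0}
  ],
  "claw": 7
}}

```text
time: 7.55
ee_pos: [0.4619, 0.3277, 0.2097]
eef_rot: [1.0, -0.0, 0.0, 0.0]
ft_force: [0.4, -0.3, -0.4]
width: 0.0657
grip_force: 0.0
```

Request:
{"api": "move_arm", "payload": {
  "steps": [
    {"dx": 0,"dy": 0,"dz": -3,"spin": 0},
    {"dx": 0,"dy": 0,"dz": -4,"spin": 0},
    {"dx": 0,"dy": 0,"dz": -4,"spin": 0},
    {"dx": 0,"dy": 0,"dz": -2,"spin": 0},
    {"dx": 3,"dy": 1,"dz": 0,"spin": 0},
    {"dx": 4,"dy": 1,"dz": 0,"spin": 0},
    {"dx": 4,"dy": 1,"dz": 0,"spin": 0},
    {"dx": 2.8,"dy": 1.2,"dz": 0,"spin": 0},
    {"dx": 0,"dy": 0,"dz": 0,"spin": 0},
    {"dx": 0,"dy": 0,"dz": 0,"spin": 0},
    {"dx": 0,"dy": 0,"dz": 0,"spin": 0}
  ],
  "claw": 8.7
}}

```text
time: 8.65
ee_pos: [0.5989, 0.2866, 0.3398]
eef_rot: [1.0, 0.001, -0.0, -0.0]
ft_force: [-0.7, 1.0, 0.3]
width: 0.0872
grip_force: 0.0
```

Request:
{"api": "move_arm", "payload": {
  "steps": [
    {"dx": 0,"dy": 0,"dz": 3,"spin": 0},
    {"dx": 0,"dy": 0,"dz": 4,"spin": 0},
    {"dx": 0,"dy": 0,"dz": 3,"spin": 0},
    {"dx": 0,"dy": 0,"dz": 2,"spin": 0},
    {"dx": 0,"dy": 0,"dz": 1.5,"spin": 0},
    {"dx": 0,"dy": 0,"dz": 0,"spin": 0},
    {"dx": 0,"dy": 0,"dz": 0,"spin": 0},
    {"dx": 0,"dy": 0,"dz": 0,"spin": 0}
  ]
}}

```text
time: 9.45
ee_pos: [0.6003, 0.2862, 0.2064]
eef_rot: [1.0, -0.0, 0.001, -0.001]
ft_force: [0.5, 0.1, 0.1]
width: 0.0872
grip_force: 0.0
```

Request:
{"api": "move_arm", "payload": {
  "steps": [
    {"dx": 0,"dy": 0,"dz": 0,"spin": 0},
    {"dx": 0,"dy": 0,"dz": 0,"spin": 0},
    {"dx": 0,"dy": 0,"dz": 0,"spin": 0},
    {"dx": 0,"dy": 0,"dz": 0,"spin": 0},
    {"dx": 0,"dy": 0,"dz": 0,"spin": 0},
    {"dx": 0,"dy": 0,"dz": 0,"spin": 0},
    {"dx": 0,"dy": 0,"dz": 0,"spin": 0},
    {"dx": 0,"dy": 0,"dz": 0,"spin": 0}
  ],
  "claw": 2.5,
  "squeeze": 20
}}

```text
time: 10.25
ee_pos: [0.5999, 0.2857, 0.2047]
eef_rot: [1.0, -0.0, 0.0, 0.0]
ft_force: [0.3, -0.1, 0.2]
width: 0.0352
grip_force: 20.0
```

Request:
{"api": "move_arm", "payload": {
  "steps": [
    {"dx": 0,"dy": 0,"dz": -2,"spin": 0},
    {"dx": 0,"dy": 0,"dz": -4,"spin": 0},
    {"dx": 0,"dy": 0,"dz": -4,"spin": 0},
    {"dx": 0,"dy": 0,"dz": -3,"spin": 0},
    {"dx": -2.2,"dy": 1.5,"dz": 0,"spin": 0},
    {"dx": -3,"dy": 2,"dz": 0,"spin": 0},
    {"dx": -3,"dy": 2,"dz": 0,"spin": 0},
    {"dx": -3,"dy": 2,"dz": 0,"spin": 0},
    {"dx": -3,"dy": 2,"dz": 0,"spin": 0},
    {"dx": -2,"dy": 1.5,"dz": 0,"spin": 0},
    {"dx": 0,"dy": 0,"dz": 0,"spin": 0},
    {"dx": 0,"dy": 0,"dz": 0,"spin": 0}
  ]
}}

```text
time: 11.45
ee_pos: [0.4379, 0.1756, 0.3352]
eef_rot: [1.0, -0.0, 0.001, 0.0]
ft_force: [0.5, -0.8, -0.8]
width: 0.0352
grip_force: 20.0
```

```bash
python3 wr.py yellow w4 .01
```

```text
11.5 [0.43823517 0.17601568 0.33506111] [ 9.99999866e-01 -7.36458466e-05  5.00177957e-04 -1.09739586e-04] [ 0.08  0.09 -0.58  1.92  0.05  1.15 -2.09]
[ 241  158   70   63 3364] [275.6 189.5] [0.4439 0.1745 0.01  ]
[ 241  285   69   28 1692] [274.9 298.6] [0.3267 0.1751 0.01  ]
```

Aligned (the x offset comes from partial occlusion, as with blue). Lowering and releasing.

Request:
{"api": "move_arm", "payload": {
  "steps": [
    {"dx": 0,"dy": 0,"dz": 3,"spin": 0},
    {"dx": 0,"dy": 0,"dz": 4,"spin": 0},
    {"dx": 0,"dy": 0,"dz": 3,"spin": 0},
    {"dx": 0,"dy": 0,"dz": 1.5,"spin": 0},
    {"dx": 0,"dy": 0,"dz": 1,"spin": 0},
    {"dx": 0,"dy": 0,"dz": 0,"spin": 0},
    {"dx": 0,"dy": 0,"dz": 0,"spin": 0},
    {"dx": 0,"dy": 0,"dz": 0,"spin": 0},
    {"dx": 0,"dy": 0,"dz": 0,"spin": 0}
  ]
}}

```text
time: 12.4
ee_pos: [0.4382, 0.1758, 0.2103]
eef_rot: [1.0, -0.0, 0.001, -0.0]
ft_force: [0.1, 0.8, -0.4]
width: 0.0354
grip_force: 20.0
```

Request:
{"api": "move_arm", "payload": {
  "steps": [
    {"dx": 0,"dy": 0,"dz": 0,"spin": 0},
    {"dx": 0,"dy": 0,"dz": 0,"spin": 0},
    {"dx": 0,"dy": 0,"dz": 0,"spin": 0},
    {"dx": 0,"dy": 0,"dz": 0,"spin": 0},
    {"dx": 0,"dy": 0,"dz": 0,"spin": 0}
  ],
  "claw": 7
}}

```text
time: 12.9
ee_pos: [0.4379, 0.1757, 0.2098]
eef_rot: [1.0, -0.0, 0.0, 0.0]
ft_force: [0.0, 1.2, 0.4]
width: 0.0658
grip_force: 0.0
```

Request:
{"api": "move_arm", "payload": {
  "steps": [
    {"dx": 0,"dy": 0,"dz": -3,"spin": 0},
    {"dx": 0,"dy": 0,"dz": -4,"spin": 0},
    {"dx": 0,"dy": 0,"dz": -4,"spin": 0},
    {"dx": 0,"dy": 0,"dz": -2,"spin": 0},
    {"dx": 0.3,"dy": 3,"dz": 0,"spin": 0},
    {"dx": 0.4,"dy": 4,"dz": 0,"spin": 0},
    {"dx": 0.4,"dy": 4,"dz": 0,"spin": 0},
    {"dx": 0.4,"dy": 4,"dz": 0,"spin": 0},
    {"dx": 0.2,"dy": 3.4,"dz": 0,"spin": 0},
    {"dx": 0,"dy": 0,"dz": 0,"spin": 0},
    {"dx": 0,"dy": 0,"dz": 0,"spin": 0},
    {"dx": 0,"dy": 0,"dz": 0,"spin": 0}
  ],
  "claw": 8.7
}}

```text
time: 14.1
ee_pos: [0.4548, -0.0071, 0.3398]
eef_rot: [1.0, 0.001, 0.0, -0.0]
ft_force: [0.3, 0.1, -0.2]
width: 0.087
grip_force: 0.0
```

Request:
{"api": "move_arm", "payload": {
  "steps": [
    {"dx": 0,"dy": 0,"dz": 3,"spin": 0},
    {"dx": 0,"dy": 0,"dz": 4,"spin": 0},
    {"dx": 0,"dy": 0,"dz": 3,"spin": 0},
    {"dx": 0,"dy": 0,"dz": 2,"spin": 0},
    {"dx": 0,"dy": 0,"dz": 1.5,"spin": 0},
    {"dx": 0,"dy": 0,"dz": 0,"spin": 0},
    {"dx": 0,"dy": 0,"dz": 0,"spin": 0},
    {"dx": 0,"dy": 0,"dz": 0,"spin": 0}
  ]
}}

```text
time: 14.9
ee_pos: [0.4553, -0.0078, 0.2058]
eef_rot: [1.0, 0.0, 0.001, 0.0]
ft_force: [-0.1, -0.4, 0.2]
width: 0.0867
grip_force: 0.0
```

Request:
{"api": "move_arm", "payload": {
  "steps": [
    {"dx": 0,"dy": 0,"dz": 0,"spin": 0},
    {"dx": 0,"dy": 0,"dz": 0,"spin": 0},
    {"dx": 0,"dy": 0,"dz": 0,"spin": 0},
    {"dx": 0,"dy": 0,"dz": 0,"spin": 0},
    {"dx": 0,"dy": 0,"dz": 0,"spin": 0},
    {"dx": 0,"dy": 0,"dz": 0,"spin": 0},
    {"dx": 0,"dy": 0,"dz": 0,"spin": 0},
    {"dx": 0,"dy": 0,"dz": 0,"spin": 0}
  ],
  "claw": 2.5,
  "squeeze": 20
}}

```text
time: 15.7
ee_pos: [0.4548, -0.0083, 0.2047]
eef_rot: [1.0, -0.0, -0.0, 0.0]
ft_force: [-0.7, -0.2, 0.1]
width: 0.0352
grip_force: 20.0
```

Request:
{"api": "move_arm", "payload": {
  "steps": [
    {"dx": 0,"dy": 0,"dz": -2,"spin": 0},
    {"dx": 0,"dy": 0,"dz": -4,"spin": 0},
    {"dx": 0,"dy": 0,"dz": -4,"spin": 0},
    {"dx": 0,"dy": 0,"dz": -3,"spin": 0},
    {"dx": 0,"dy": 2,"dz": 0,"spin": 0},
    {"dx": -0.1,"dy": 3,"dz": 0,"spin": 0},
    {"dx": -0.1,"dy": 4,"dz": 0,"spin": 0},
    {"dx": -0.1,"dy": 4,"dz": 0,"spin": 0},
    {"dx": -0.1,"dy": 4,"dz": 0,"spin": 0},
    {"dx": -0.1,"dy": 4,"dz": 0,"spin": 0},
    {"dx": -0.1,"dy": 4,"dz": 0,"spin": 0},
    {"dx": -0.1,"dy": 4,"dz": 0,"spin": 0}
  ]
}}

```text
time: 16.9
ee_pos: [0.4474, -0.2999, 0.3346]
eef_rot: [1.0, -0.0, -0.0, 0.0]
ft_force: [0.1, -0.4, -0.3]
width: 0.035
grip_force: 20.0
```

Request:
{"api": "move_arm", "payload": {
  "steps": [
    {"dx": -0.1,"dy": 3.5,"dz": 0,"spin": 0},
    {"dx": 0,"dy": 2.5,"dz": 0,"spin": 0},
    {"dx": 0,"dy": 0,"dz": 0,"spin": 0},
    {"dx": 0,"dy": 0,"dz": 0,"spin": 0}
  ]
}}

```text
time: 17.3
ee_pos: [0.4467, -0.3583, 0.3343]
eef_rot: [1.0, -0.0, -0.0, -0.0]
ft_force: [0.4, 0.3, -0.7]
width: 0.0353
grip_force: 20.0
```

```bash
python3 wr.py red w5 .01
```

```text
17.35 [ 0.44700053 -0.35748738  0.33445092] [ 9.99999870e-01  2.39808507e-04 -1.42848210e-04 -4.26650271e-04] [ 0.68  0.27 -0.1   1.69  0.03  1.18 -1.  ]
[ 242  159   72   64 3446] [277.6 189.6] [ 0.4521 -0.361   0.01  ]
[ 240  284   70   29 1854] [274.8 298.7] [ 0.3352 -0.3583  0.01  ]
```

Request:
{"api": "move_arm", "payload": {
  "steps": [
    {"dx": 0,"dy": 0.2,"dz": 3,"spin": 0},
    {"dx": 0,"dy": 0,"dz": 4,"spin": 0},
    {"dx": 0,"dy": 0,"dz": 3,"spin": 0},
    {"dx": 0,"dy": 0,"dz": 1.5,"spin": 0},
    {"dx": 0,"dy": 0,"dz": 1,"spin": 0},
    {"dx": 0,"dy": 0,"dz": 0,"spin": 0},
    {"dx": 0,"dy": 0,"dz": 0,"spin": 0},
    {"dx": 0,"dy": 0,"dz": 0,"spin": 0},
    {"dx": 0,"dy": 0,"dz": 0,"spin": 0}
  ]
}}

```text
time: 18.25
ee_pos: [0.447, -0.3605, 0.2107]
eef_rot: [1.0, -0.0, 0.001, 0.0]
ft_force: [-0.0, 0.3, 0.1]
width: 0.0355
grip_force: 20.0
```

Request:
{"api": "move_arm", "payload": {
  "steps": [
    {"dx": 0,"dy": 0,"dz": 0,"spin": 0},
    {"dx": 0,"dy": 0,"dz": 0,"spin": 0},
    {"dx": 0,"dy": 0,"dz": 0,"spin": 0},
    {"dx": 0,"dy": 0,"dz": 0,"spin": 0},
    {"dx": 0,"dy": 0,"dz": 0,"spin": 0}
  ],
  "claw": 7
}}

```text
time: 18.75
ee_pos: [0.4468, -0.3603, 0.2097]
eef_rot: [1.0, -0.0, 0.0, 0.0]
ft_force: [0.8, -0.5, 0.6]
width: 0.0658
grip_force: 0.0
```

Request:
{"api": "move_arm", "payload": {
  "steps": [
    {"dx": 0,"dy": 0,"dz": -3,"spin": 0},
    {"dx": 0,"dy": 0,"dz": -4,"spin": 0},
    {"dx": 0,"dy": 0,"dz": -4,"spin": 0},
    {"dx": 0,"dy": 0,"dz": -2,"spin": 0},
    {"dx": 2.4,"dy": -3.2,"dz": 0,"spin": 0},
    {"dx": 2.4,"dy": -3.2,"dz": 0,"spin": 0},
    {"dx": 2.4,"dy": -3.2,"dz": 0,"spin": 0},
    {"dx": 2.4,"dy": -3.2,"dz": 0,"spin": 0},
    {"dx": 2.4,"dy": -3.2,"dz": 0,"spin": 0},
    {"dx": 2.4,"dy": -3.2,"dz": 0,"spin": 0},
    {"dx": 2.5,"dy": -3.3,"dz": 0,"spin": 0},
    {"dx": 0,"dy": 0,"dz": 0,"spin": 0}
  ],
  "claw": 8.7
}}

```text
time: 19.95
ee_pos: [0.6183, -0.1286, 0.3395]
eef_rot: [1.0, 0.004, 0.001, -0.002]
ft_force: [-0.2, -0.1, -0.5]
width: 0.0869
grip_force: 0.0
```

Request:
{"api": "move_arm", "payload": {
  "steps": [
    {"dx": 0,"dy": 0,"dz": 0,"spin": 0},
    {"dx": 0,"dy": 0,"dz": 3,"spin": 0},
    {"dx": 0,"dy": 0,"dz": 4,"spin": 0},
    {"dx": 0,"dy": 0,"dz": 3,"spin": 0},
    {"dx": 0,"dy": 0,"dz": 2,"spin": 0},
    {"dx": 0,"dy": 0,"dz": 1.5,"spin": 0},
    {"dx": 0,"dy": 0,"dz": 0,"spin": 0},
    {"dx": 0,"dy": 0,"dz": 0,"spin": 0},
    {"dx": 0,"dy": 0,"dz": 0,"spin": 0}
  ]
}}

```text
time: 20.85
ee_pos: [0.6163, -0.1357, 0.2063]
eef_rot: [1.0, -0.0, 0.001, 0.0]
ft_force: [0.2, 0.5, -0.9]
width: 0.0872
grip_force: 0.0
```

Request:
{"api": "move_arm", "payload": {
  "steps": [
    {"dx": 0,"dy": 0,"dz": 0,"spin": 0},
    {"dx": 0,"dy": 0,"dz": 0,"spin": 0},
    {"dx": 0,"dy": 0,"dz": 0,"spin": 0},
    {"dx": 0,"dy": 0,"dz": 0,"spin": 0},
    {"dx": 0,"dy": 0,"dz": 0,"spin": 0},
    {"dx": 0,"dy": 0,"dz": 0,"spin": 0},
    {"dx": 0,"dy": 0,"dz": 0,"spin": 0},
    {"dx": 0,"dy": 0,"dz": 0,"spin": 0}
  ],
  "claw": 2.5,
  "squeeze": 20
}}

```text
time: 21.65
ee_pos: [0.6158, -0.1353, 0.2047]
eef_rot: [1.0, -0.0, 0.0, 0.0]
ft_force: [-0.7, 0.7, -0.5]
width: 0.0353
grip_force: 20.0
```

Request:
{"api": "move_arm", "payload": {
  "steps": [
    {"dx": 0,"dy": 0,"dz": -2,"spin": 0},
    {"dx": 0,"dy": 0,"dz": -4,"spin": 0},
    {"dx": 0,"dy": 0,"dz": -4,"spin": 0},
    {"dx": 0,"dy": 0,"dz": -3,"spin": 0},
    {"dx": 0.1,"dy": -2,"dz": 0,"spin": 0},
    {"dx": 0,"dy": -3,"dz": 0,"spin": 0},
    {"dx": 0,"dy": -3,"dz": 0,"spin": 0},
    {"dx": 0,"dy": -2,"dz": 0,"spin": 0},
    {"dx": 0,"dy": -1.1,"dz": 0,"spin": 0},
    {"dx": 0,"dy": 0,"dz": 0,"spin": 0},
    {"dx": 0,"dy": 0,"dz": 0,"spin": 0}
  ]
}}

```text
time: 22.75
ee_pos: [0.6169, -0.0256, 0.3346]
eef_rot: [1.0, -0.001, -0.0, 0.0]
ft_force: [0.5, -0.5, 0.3]
width: 0.0354
grip_force: 20.0
```

```bash
python3 wr.py green w6 .01
```

```text
22.8 [ 0.61687027 -0.02605582  0.33460783] [ 9.99999322e-01 -1.05827399e-03 -9.33806129e-05  4.77016431e-04] [ 0.19  0.38 -0.28  1.56  0.11  1.22 -1.68]
[ 240  159   70   62 3273] [274.4 188.7] [ 0.6232 -0.0256  0.01  ]
[ 242  285   68   28 1770] [275.4 299.1] [ 0.5048 -0.0267  0.01  ]
```

Request:
{"api": "move_arm", "payload": {
  "steps": [
    {"dx": 0,"dy": 0.1,"dz": 3,"spin": 0},
    {"dx": 0,"dy": 0,"dz": 4,"spin": 0},
    {"dx": 0,"dy": 0,"dz": 3,"spin": 0},
    {"dx": 0,"dy": 0,"dz": 1.5,"spin": 0},
    {"dx": 0,"dy": 0,"dz": 1,"spin": 0},
    {"dx": 0,"dy": 0,"dz": 0,"spin": 0},
    {"dx": 0,"dy": 0,"dz": 0,"spin": 0},
    {"dx": 0,"dy": 0,"dz": 0,"spin": 0},
    {"dx": 0,"dy": 0,"dz": 0,"spin": 0}
  ]
}}

```text
time: 23.7
ee_pos: [0.6172, -0.0253, 0.2107]
eef_rot: [1.0, -0.0, 0.001, 0.0]
ft_force: [0.2, -0.9, -1.0]
width: 0.035
grip_force: 20.0
```

Request:
{"api": "move_arm", "payload": {
  "steps": [
    {"dx": 0,"dy": 0,"dz": 0,"spin": 0},
    {"dx": 0,"dy": 0,"dz": 0,"spin": 0},
    {"dx": 0,"dy": 0,"dz": 0,"spin": 0},
    {"dx": 0,"dy": 0,"dz": 0,"spin": 0},
    {"dx": 0,"dy": 0,"dz": 0,"spin": 0}
  ],
  "claw": 7
}}

```text
time: 24.2
ee_pos: [0.6168, -0.0253, 0.2097]
eef_rot: [1.0, -0.0, -0.0, 0.0]
ft_force: [-0.4, 0.4, -0.6]
width: 0.0659
grip_force: 0.0
```

Request:
{"api": "move_arm", "payload": {
  "steps": [
    {"dx": 0,"dy": 0,"dz": -3,"spin": 0},
    {"dx": 0,"dy": 0,"dz": -4,"spin": 0},
    {"dx": 0,"dy": 0,"dz": -4,"spin": 0},
    {"dx": 0,"dy": 0,"dz": -3,"spin": 0},
    {"dx": 0,"dy": 3,"dz": -2,"spin": 0},
    {"dx": 0,"dy": 4,"dz": 0,"spin": 0},
    {"dx": 0,"dy": 4,"dz": 0,"spin": 0},
    {"dx": 0,"dy": 4,"dz": 0,"spin": 0},
    {"dx": 0,"dy": 4,"dz": 0,"spin": 0},
    {"dx": 0,"dy": 3,"dz": 0,"spin": 0},
    {"dx": 0,"dy": 0,"dz": 0,"spin": 0},
    {"dx": 0,"dy": 0,"dz": 0,"spin": 0}
  ]
}}

```text
time: 25.4
ee_pos: [0.6166, -0.2458, 0.3695]
eef_rot: [1.0, -0.001, -0.0, -0.0]
ft_force: [0.5, 0.8, -0.0]
width: 0.0699
grip_force: 0.0
```

```bash
python3 - <<'E'
from bench import imaging
import cv2
for n in('top','side'):
    cv2.imwrite(f'pics/{n}9.png',imaging.camera(n)['img'][:,:,::-1])
E
```

```text
(no output)
```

View pics/side9.png

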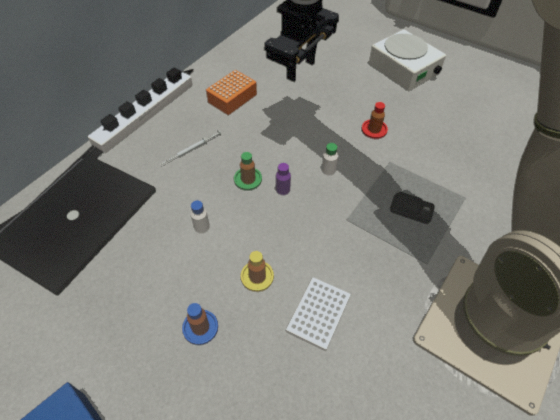

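View pics/top9.png

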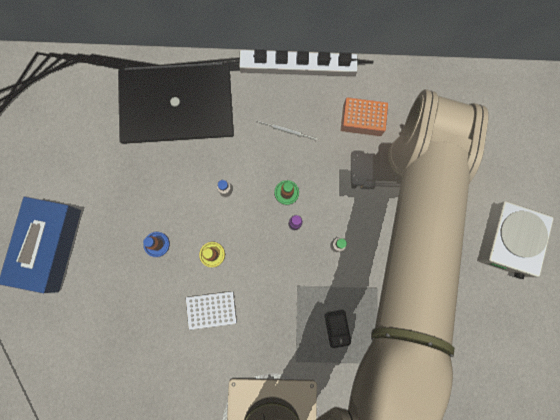

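In the side view all four amber bottles stand upright and centred in their holders: green (248,170), yellow (257,268), blue (199,320), red (376,120). The top view shows the same for green, blue and yellow; the arm hides red there. The white and purple bottles have not moved.

```bash
python3 -c "
from bench import job
print(job.close_job())"
```

```text
the job is handed in; nothing more can be done
None
```

All four amber bottles stand upright in the holders matching their caps, the white and purple bottles were left where they stood, and the job was handed in at about 25 s of the 104 s allowed.

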